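# Offer up the throat plate of the bench saw

## Robot

A 6-joint arm with a two-finger parallel gripper is mounted at the origin on a cart in front of the work surface, level with it; the furniture and walls round the work are solid. World frame = base frame: x ahead of the robot, y to its left, z up, the work surface at z = 0. Lengths are in m, angles in rad, forces in N, time in s.
With the tool pointing down it reaches from about 0.425 to 0.95 m from the base axis. Payload 3.5 kg.
Tool frame: the origin (TCP) lies at the very end of the fingers, on their centre line; the grasp point (between the pads) lies 19 mm behind it; z points along the fingers, y is the line along which they close (so a half turn about z gives the same grasp; the last joint's range is limited). The gripper opens to 85 mm and grips with 20 to 120 N. Pads are 22 mm wide; open, the fingers measure 114 mm over their backs; the gripper's body (76 mm by 85 mm) begins 54 mm behind the grasp point. The pads swing forward as they close: fully open they stand 13 mm farther back than shut.
Start: joints at [1.05, 0.286, 1.577, -0, 1.279, -0.15], TCP at [0.245, 0.629, 0.231] pointing down, gripper open.
Joint ranges: [-2.77, 2.77], [-0.9, 2.22], [0.21, 2.48], [-1.53, 4.67], [0.24, 2.81], [-2.84, 2.84]. Speed limits (rad/s): [2.79, 2.79, 3.14, 3.14, 3.14, 3.14].

## Interface

Orientations are given as a unit quaternion [x, y, z, w].
In Python, from plant import ctrl gives the robot as it stands.
- The arm moves only by the tool tcp_steps, called after "Request:" as name(argument=value, ...) on one line, values as JSON. Schema: {"type":"object","properties":{"increments":{"type":"string"},"squeeze":{"type":"number"},"only":{"type":"string"},"quiet":{"type":"boolean"},"lines":{"type":"string"}},"required":["increments"],"additionalProperties":false}. increments is a string of 1 to 10 rows, one to a line, with the numbers parted by spaces; each row has 7 numbers: dx, dy, dz in cm, then a rotation vector rx, ry, rz in units of 0.2 rad, then the opening from 0.0 (shut) to 1.0 (fully open); each row is the pose to reach, as a shift and turn from the pose commanded when the call began, along the tool's axes at that moment; what a row does not reach only later rows make up. A row lasts 1/8 s, in which the tool goes at most 0.0625 m and 0.188 rad, less where a joint would pass 70% of its speed; a pose out of reach is approached as far as the arm can. The fingers move at their own pace and stop on an object; squeeze is the grip in N (left out, the last holds). Time passes only in rows, so rows that do not move let the fingers close. The tool returns the time, the measured TCP pose, the force, the opening and the grip force at its end. only (a regular expression) keeps the lines of the reply that match it, lines (a string "A,B") keeps lines A to B, and quiet returns only ok. Input that does not fit is refused with a message, and nothing moves.
- ctrl.get_state(): the state, without advancing time (a new reading comes with each control period).
- ctrl.read_camera(name): name is "side" or "top"; returns a dict with "pixels" (480x640x3 uint8, red, green, blue), "camera_matrix" (3x3 intrinsics, pixels), "xyz" and "orientation" of the camera in the world. Camera axes: x right, y down, z forward; pixel columns grow to the right and rows downward; lengths in m; the calibration is good to about 2 mm. A picture is of the moment at which its call begins. There is no depth.
- ctrl.sign_off(): hands the job in; it is judged then, once.
The state is a dict: "time": time; "qpos": joint angles; "dq": joint speeds; "joint_efforts": joint torques, N m; "eef_pos": TCP position; "tcp_rot": TCP orientation; "contact_force": force on the tool from outside, world axes, zero at the start; "wrist_torque": the same for the moment, N m; "opening": opening from 0.0 (shut) to 1.0 (fully open); "finger_force": force on a finger pad.
Only numpy, scipy, OpenCV 4.12 (cv2) and the standard library are available. Lean on these libraries where they do the work, as an engineer would, in place of code of your own. Each camera call takes 0.05 s, during which the arm holds its last target. There are 200 camera calls.

## Task

The small table saw is getting its throat plate back. Swing the blade guard up and back past upright so that the throat is clear, then take the throat plate from the bench and hold it level about 10 mm above the saw table, each of its three screw holes squarely over its threaded hole, so that I can slip shims onto the ledges and start the screws. Finish still holding it there in the air, with the guard up, and leave the other things on the bench as they are.

Things in the scene. Friction and masses are not known exactly. Their poses are not given: they have to be found in the camera images.
- saw: small bench table saw, fixed: grey cabinet, aluminium table 260 (x) x 180 (y) mm, its flat top 100 mm above the bench. Origin: centre of the underside. x runs from the front (handwheel) to the rear, y to the left, z up. Throat opening 134 (x) x 66 (y) mm, centred at x = -20, y = 0; the blade is wound down inside. Front rail and handwheel reach x = -145, motor x = +155.
- guard_tab (a point): centre of the black lift tab at the free end of the blade guard, 26 long x 14 wide (across, along the saw's y) x 26 high mm; pinch it across its 14 mm width. The guard's rail behind it is 13 mm wide. It lies 145 mm from the pivot and moves on a circle about it.
- guard_pivot (a point): pivot of the blade guard, fixed to the saw at x = 80 mm, y = 0, 35 mm above the saw table; its axis runs along the saw's y. It sits in a steel fork on the table behind the throat, from saw x = 64 to 108 mm, 41 mm wide with its knob and pin ends, up to 48 mm above the table.
- blade_guard (a joint): angle of the guard (rad): 0 = level over the throat, tab towards the front; 1.57 = upright; 1.92 = leaning back on its stop. From the pivot the tab lies 145 mm x cos(angle) to the front and 145 mm x sin(angle) up. Stiff pivot: the guard stays where it is left; moving it takes about 1 N at the tab.
- throat_plate: loose black plate 130 (x) x 62 (y) x 8 mm, about 0.12 kg, flat on the bench right of the saw; long blade slot in the middle and three 9 mm screw holes: two at its front (-x) end, one in the middle of its rear (+x) end. Origin: centre of its underside, z up. Grasp it across its 62 mm width, on its middle. Mounted, its axes agree with the saw's, its origin at saw x = -20, y = 0.
- hole_left (a point): front left screw hole of the throat plate, at plate x = -55, y = +21 mm, on the underside; belongs over thread_left
- hole_right (a point): front right screw hole of the throat plate, at plate x = -55, y = -21 mm, on the underside; belongs over thread_right
- hole_rear (a point): the single rear screw hole of the throat plate, at plate x = +55, y = 0 mm, on the underside; belongs over thread_rear
- thread_left (a point): 5 mm threaded hole in the front ledge of the throat, saw x = -75, y = +21 mm; the point is at the ledge's top, 8 mm below the saw table's surface
- thread_right (a point): 5 mm threaded hole in the front ledge of the throat, saw x = -75, y = -21 mm; the point is at the ledge's top, 8 mm below the saw table's surface
- thread_rear (a point): 5 mm threaded hole in the rear ledge of the throat, in front of the guard's fork, saw x = +35, y = 0 mm; the point is at the ledge's top, 8 mm below the saw table's surface
- screw_jar: jar of screws with a red lid, 65 mm across and 85 mm high, bystander; origin at the centre of its underside
- screwdriver: screwdriver with an orange handle, 210 mm long, 29 mm thick, lying near the front edge of the bench, right of the saw (another one lies far behind the saw), bystander; origin under its middle
- wax_tin: round tin with a dark lid, 70 mm across and 29 mm high, bystander; origin at the centre of its underside
- lid_box: closed oak tool box, 311 x 198 mm and 95 mm high, standing on the bench left of the saw, not needed: an obstacle; origin under its middle

How it is judged:
By the outcome, as a careful person would: the job done as asked, in the order asked, and still so for the second after the job is handed in, while the arm keeps its last pose, push and grip.
It also fails if it takes over 61 s, if anything falls off the work surface, if the arm or the gripper's body presses on something with over 40 N, if the wrist force passes 120 N, or if a joint passes its speed limit or range.

## Working session

There is one attempt and no reset: what is moved stays moved. The work goes in short steps, Python scripts to look and compute and a tool call to move; the robot and the scene stay as the last step left them, time stands still between calls to the robot, and variables do not carry over. Pictures are saved under pics/ and viewed, at most 10 in all, crops included, and the job is handed in when it is done.

```bash
ls; mkdir -p pics; python3 - <<'E'
from plant import ctrl
import cv2
print(ctrl.get_state())
for n in("side","top"):
    c=ctrl.read_camera(n); cv2.imwrite(f"pics/{n}0.png",c["pixels"][:,:,::-1]); print(n,c["camera_matrix"],c["xyz"],c["orientation"])
E
```

```text
pics
plant.py
{'time': 0.0, 'qpos': array([ 1.05001631e+00,  2.87180251e-01,  1.57815350e+00, -9.39231538e-06,
        1.27861615e+00, -1.50008931e-01]), 'dq': array([ 2.26085917e-04,  3.60199399e-05,  2.11011533e-04, -1.73637693e-04,
       -2.53861119e-04, -8.13646093e-04]), 'joint_efforts': array([-2.58500349e-04, -4.05972898e+01, -2.92631543e+01, -3.98817321e-06,
        5.79212996e-03, -2.63483422e-06]), 'eef_pos': array([0.24422803, 0.62856892, 0.22995019]), 'tcp_rot': array([ 1.84324023e-01,  9.82864826e-01, -1.11442901e-03, -3.83688432e-04]), 'contact_force': array([-0.11557325,  1.17431112,  0.30277734]), 'wrist_torque': array([-0.01030077,  0.03384261, -0.00527945]), 'finger_force': 0.0, 'opening': 0.9970808030298489}
side [[549.14812558   0.         315.40367981]
 [  0.         549.14812558 241.37088773]
 [  0.           0.           1.        ]] [ 0.53026912 -0.97546023  0.76135006] [ 0.89626171 -0.02352546  0.00364686 -0.44288623]
top [[487.65118054   0.         319.22628034]
 [  0.         487.65118054 240.37131055]
 [  0.           0.           1.        ]] [ 0.40634324 -0.13911629  1.30481347] [ 0.70729113 -0.70475572  0.03653284 -0.04152093]
```
View pics/side0.png

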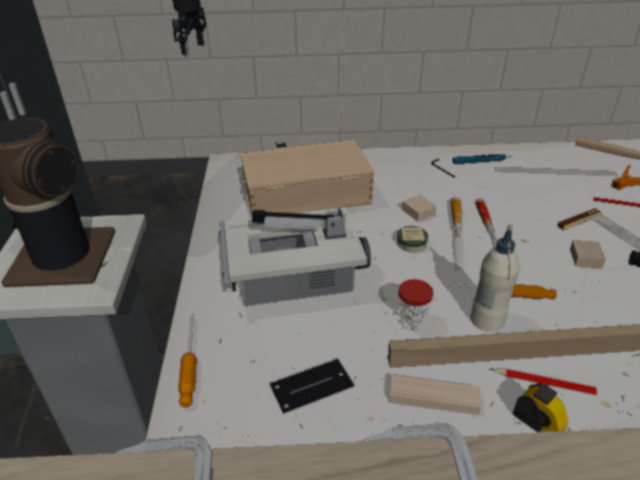

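View pics/top0.png

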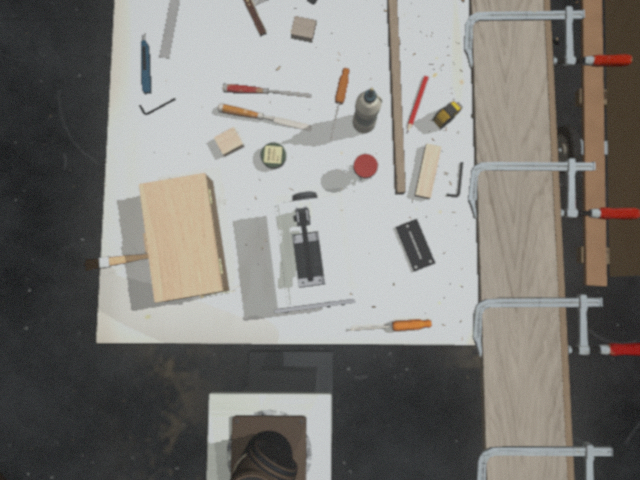

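Side: saw at about (295,260), with the guard tab at (258,216), fork at (335,225) and plate at (312,385). Top: guard from the fork at (302,218) to the tab at (311,280), plate at (415,245), jar at (365,165). I'll enlarge both.

```bash
python3 - <<'E'
import cv2
a=cv2.imread("pics/top0.png")[185:335,225:450]; cv2.imwrite("pics/top0c.png",cv2.resize(a,None,fx=3.5,fy=3.5,interpolation=cv2.INTER_CUBIC))
a=cv2.imread("pics/side0.png")[195:315,215:375]; cv2.imwrite("pics/side0c.png",cv2.resize(a,None,fx=5,fy=5,interpolation=cv2.INTER_CUBIC)[:600])
E
```

View pics/top0c.png

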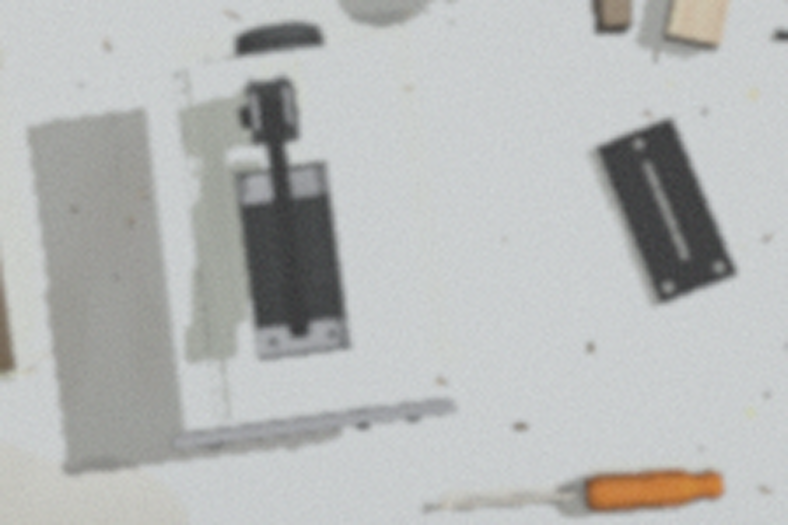

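View pics/side0c.png

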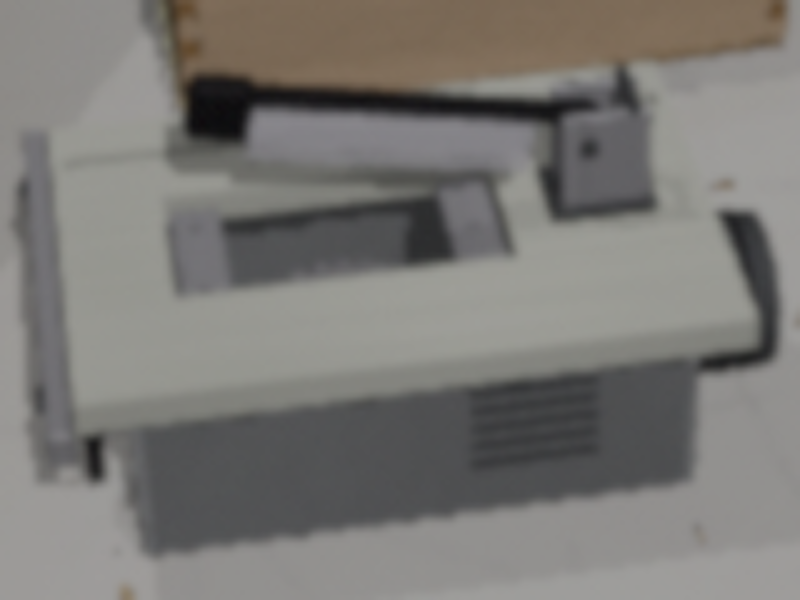

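Top crop: throat corners at (237,172), (327,163), (349,348) and (260,358); tab near (299,325). On the plate, the rear hole is at (638,144) and the front holes at (668,287) and (719,267). Side crop: tab centre near (218,108), fork pin (590,148). Next I'll work out world positions.

```bash
cat > h.py <<'E'
import numpy as np, cv2
from scipy.spatial.transform import Rotation as R
K=dict(side=(549.148,315.404,241.371),top=(487.651,319.226,240.371))
P=dict(side=([0.53026912,-0.97546023,0.76135006],[0.89626171,-0.02352546,0.00364686,-0.44288623]),
 top=([0.40634324,-0.13911629,1.30481347],[0.70729113,-0.70475572,0.03653284,-0.04152093]))
def ray(n,uv):
    f,cx,cy=K[n]; p,q=P[n]
    return np.array(p),R.from_quat(q).apply([(uv[0]-cx)/f,(uv[1]-cy)/f,1.])
def onz(n,uv,z):
    p,d=ray(n,uv); return p+d*(z-p[2])/d[2]
def proj(n,X):
    f,cx,cy=K[n]; p,q=P[n]; c=R.from_quat(q).inv().apply(np.array(X)-p); return np.array([f*c[0]/c[2]+cx,f*c[1]/c[2]+cy])
def tri(a,b):   # a side uv, b top uv
    p,d=ray("side",a);q,e=ray("top",b)
    s=np.linalg.lstsq(np.c_[d,-e],q-p,rcond=None)[0]
    A=p+s[0]*d;B=q+s[1]*e; return (A+B)/2,np.linalg.norm(A-B)
tc=lambda u,v:(u/3.5+225-.36,v/3.5+185-.36)
sc=lambda u,v:(u/5+215-.4,v/5+195-.4)
E
python3 - <<'E'
from h import *
np.set_printoptions(precision=4,suppress=True)
C=[onz("top",tc(*c),.1)[:2] for c in [(237,172),(327,163),(349,348),(260,358)]]
print("throat",C,"c",np.mean(C,0)); d=(C[0]+C[1]-C[2]-C[3])/2; print(np.linalg.norm(d),np.linalg.norm(C[0]-C[1]),"yaw",np.arctan2(d[1],d[0]))
print("throat corner rear right tri",tri(sc(487,180),tc(327,163)), "front left",tri(sc(165,222),tc(260,358)))
print("tab",tri(sc(218,108),tc(299,325)))
for n in("top","side"):
    g=cv2.cvtColor(cv2.imread(f"pics/{n}0.png"),cv2.COLOR_BGR2GRAY)
    m=(g<(120 if n=="top" else 75)).astype(np.uint8)
    x0,y0,x1,y1=(385,205,445,285) if n=="top" else (260,350,365,420)
    w=np.zeros_like(m); w[y0:y1,x0:x1]=m[y0:y1,x0:x1]
    c=max(cv2.findContours(w,0,1)[0],key=cv2.contourArea)
    # rectify contour on plane then minAreaRect
    pts=np.array([onz(n,p[0],.008)[:2] for p in c]); r=cv2.minAreaRect((pts*1000).astype(np.float32))
    print(n,cv2.contourArea(c),r)
hs=[onz("top",tc(*c),.008)[:2] for c in [(638,144),(668,287),(719,267)]]
d=hs[0]-(hs[1]+hs[2])/2; print("plate c",(hs[0]+(hs[1]+hs[2])/2)/2,np.linalg.norm(d),np.linalg.norm(hs[1]-hs[2]),"yaw",np.arctan2(d[1],d[0]))
E
```

```text
throat [array([ 0.5562, -0.0633]), array([ 0.5629, -0.1274]), array([ 0.4318, -0.1434]), array([ 0.4245, -0.0808])] c [ 0.4939 -0.1037]
0.13247405308796797 0.06436206117480471 yaw 0.1268750330932849
throat corner rear right tri (array([ 0.5556, -0.1279,  0.1391]), np.float64(0.004461811578397026)) front left (array([ 0.424 , -0.0804,  0.089 ]), np.float64(0.0013336015168035177))
tab (array([ 0.4487, -0.1094,  0.1637]), np.float64(0.006199466483167352))
top 1041.0 ((539.5148315429688, -384.4045715332031), (127.47797393798828, 62.12242126464844), 21.721715927124023)
side 2271.5 ((539.4488525390625, -386.8526611328125), (128.57745361328125, 64.3332290649414), 21.43646240234375)
plate c [ 0.5393 -0.3849] 0.10957667802707037 0.04187458319270327 yaw 0.37846271675153303
```

```bash
python3 - <<'E'
from h import *
np.set_printoptions(precision=4,suppress=True)
a=.127;u=np.array([np.cos(a),np.sin(a)]);c=np.array([.4939,-.1037]);v=np.array([-u[1],u[0]])
W=lambda x,y,z:np.r_[c+u*(x+.02)+v*y,z]
f=lambda p,o,s:(p-o+.4)*s
for t in(0,.05,.1,.15,.2):
    X=W(.08-.145*np.cos(t),0,.135+.145*np.sin(t)); print(t,X,"sidecrop",f(proj("side",X),[215,195],5),"topcrop",f(proj("top",X),[225,185],3.5))
for n,X in dict(pivR=W(.08,-.013,.135),RL=W(.047,.033,.1),RR=W(.047,-.033,.1),FR=W(-.087,-.033,.1),tblFR=W(-.13,-.09,.1),tblRR=W(.13,-.09,.1)).items(): print(n,f(proj("side",X),[215,195],5),f(proj("top",X),[225,185],3.5))
E
```

```text
0 [ 0.4493 -0.1094  0.135 ] sidecrop [217.3472 169.866 ] topcrop [299.7081 321.1955]
0.05 [ 0.4494 -0.1094  0.1422] sidecrop [216.3578 154.6617] topcrop [299.4076 320.5376]
0.1 [ 0.45   -0.1093  0.1495] sidecrop [216.3025 139.2654] topcrop [299.0393 319.3398]
0.15 [ 0.4509 -0.1092  0.1567] sidecrop [217.1932 123.7161] topcrop [298.6031 317.5954]
0.2 [ 0.4521 -0.109   0.1638] sidecrop [219.0389 108.0542] topcrop [298.0989 315.2989]
pivR [590.3926 147.3988] [293.0808 110.9683]
RL [489.1389 161.5814] [235.9215 172.2023]
RR [517.3286 258.66  ] [327.9707 160.8324]
FR [175.1044 299.1971] [351.3162 348.3595]
tblFR [ 70.0117 408.6072] [439.6586 399.4651]
tblRR [759.1096 323.8912] [392.6464  37.2438]
```

```bash
cat >> h.py <<'E'
def goal(p,yaw,Rc=None,pc=None):
    """tool-frame shift+turn from now to TCP p, pointing down, closing line along yaw+90deg; picks smaller half turn"""
    from plant import ctrl
    s=ctrl.get_state(); Rc=R.from_quat(s["tcp_rot"]); pc=s["eef_pos"]
    best=None
    for k in(0,np.pi):
        y=np.array([-np.sin(yaw+k),np.cos(yaw+k),0]);z=np.array([0,0,-1.]);T=R.from_matrix(np.c_[np.cross(y,z),y,z])
        r=(Rc.inv()*T).as_rotvec()
        if best is None or np.linalg.norm(r)<np.linalg.norm(best): best=r
    print("d",np.round(Rc.inv().apply(np.array(p)-pc),4),"r",np.round(best,4),"q",np.round(s["qpos"],2))
E
python3 -c "
from h import *
goal([.48,.2,.25],.127)
goal([.452,-.109,.225],.127)"
```

```text
d [-0.375  -0.3141 -0.0194] r [-0.002  -0.0009 -0.4978] q [ 1.05  0.29  1.58 -0.    1.28 -0.15]
d [-0.4609 -0.6122  0.0062] r [-0.002  -0.0009 -0.4978] q [ 1.05  0.29  1.58 -0.    1.28 -0.15]
```

Careful with the scale: shifts go in cm and turns go in units of 0.2 rad. That gives: -0.375 m is -37.5, -0.314 m is -31.4, -0.498 rad is -2.49.

Request:
tcp_steps(increments="-37.5 -31.4 -2 0 0 -2.49 0.5\n-37.5 -31.4 -2 0 0 -2.49 0.5\n-37.5 -31.4 -2 0 0 -2.49 0.5\n-37.5 -31.4 -2 0 0 -2.49 0.5\n-37.5 -31.4 -2 0 0 -2.49 0.5\n-37.5 -31.4 -2 0 0 -2.49 0.5\n-37.5 -31.4 -2 0 0 -2.49 0.5\n-37.5 -31.4 -2 0 0 -2.49 0.5\n-37.5 -31.4 -2 0 0 -2.49 0.5", squeeze=20)

```text
time: 1.23
eef_pos: [0.4816, 0.1977, 0.2511]
tcp_rot: [-0.061, 0.998, -0.0, -0.0]
contact_force: [0.2, 0.1, -0.3]
opening: 0.501
finger_force: 0.0
```

```bash
python3 -c "
from h import *
goal([.452,-.109,.225],.127)"
```

```text
d [ 0.0665 -0.3008  0.0263] r [-0.0005 -0.0002 -0.0055] q [ 0.19 -0.07  1.93 -0.    1.28 -1.5 ]
```

Request:
tcp_steps(increments="6.6 -30.1 2.6 0 0 0 0.5\n6.6 -30.1 2.6 0 0 0 0.5\n6.6 -30.1 2.6 0 0 0 0.5\n6.6 -30.1 2.6 0 0 0 0.5\n6.6 -30.1 2.6 0 0 0 0.5\n6.6 -30.1 2.6 0 0 0 0.5\n6.6 -30.1 2.6 0 0 0 0.5")

```text
time: 2.1
eef_pos: [0.4529, -0.1052, 0.225]
tcp_rot: [-0.064, 0.998, 0.001, -0.0]
contact_force: [-0.1, 0.3, -0.3]
opening: 0.499
finger_force: 0.0
```

```bash
python3 -c "
from h import *
from plant import ctrl
goal([.452,-.109,.146],.127)
goal([.642,-.085,.252],.127)
c=ctrl.read_camera('side')['pixels'][:,:,::-1]
cv2.imwrite('pics/s1.png',cv2.resize(c[100:280,200:400],None,fx=3,fy=3,interpolation=cv2.INTER_CUBIC))
"
```

```text
d [ 0.0014 -0.0037  0.079 ] r [ 0.0013 -0.0004  0.0006] q [-0.45 -0.19  2.08  0.    1.25 -2.15]
d [-0.1901 -0.004  -0.0271] r [ 0.0013 -0.0004  0.0006] q [-0.45 -0.19  2.08  0.    1.25 -2.15]
```

View pics/s1.png

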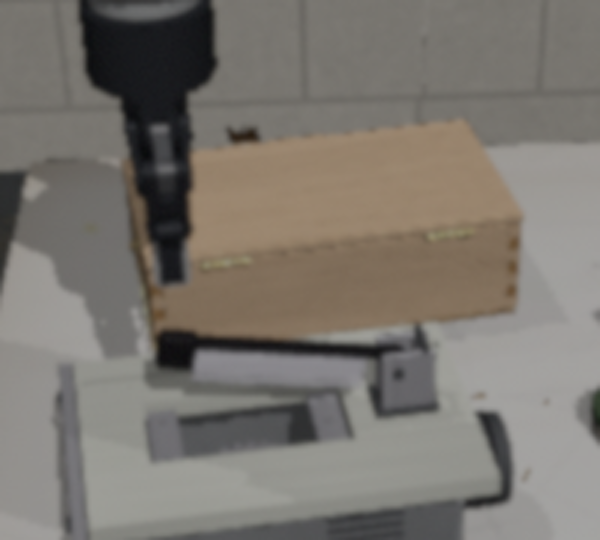

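Fingers hang straight over the tab: fingertips at (173,280), tab at (178,350). I'll descend and pinch.

Request:
tcp_steps(increments="0.1 -0.4 4 0 0 0 0.5\n0.1 -0.4 7.9 0 0 0 0.5\n0.1 -0.4 7.9 0 0 0 0.5\n0.1 -0.4 7.9 0 0 0 0\n0.1 -0.4 7.9 0 0 0 0\n0.1 -0.4 7.9 0 0 0 0\n0.1 -0.4 7.9 0 0 0 0\n0.1 -0.4 7.9 0 0 0 0", squeeze=25)

```text
time: 3.15
eef_pos: [0.4532, -0.1069, 0.1476]
tcp_rot: [-0.064, 0.998, 0.004, 0.001]
contact_force: [0.4, 12.1, 0.2]
opening: 0.157
finger_force: 28.7
```

In the tool's units: 0.003 m is 0.3, -0.189 m is -18.9.

Request:
tcp_steps(increments="0 0.3 0 0 0 0 0\n-0.85 0.3 -2.8 0 0 0 0\n-2.2 0.3 -5.3 0 0 0 0\n-4.1 0.3 -7.5 0 0 0 0\n-6.4 0.3 -9.3 0 0 0 0\n-9 0.3 -10.6 0 0 0 0\n-11.8 0.3 -11.4 0 0 0 0\n-14.6 0.3 -11.6 0 0 0 0\n-17.5 0.3 -11.2 0 0 0 0\n-18.9 0.3 -10.8 0 0 0 0")

```text
time: 4.4
eef_pos: [0.6405, -0.0812, 0.2565]
tcp_rot: [-0.064, 0.998, 0.001, -0.0]
contact_force: [-3.3, 4.8, 1.2]
opening: 0.163
finger_force: 26.9
```

```bash
python3 -c "
from h import *
from plant import ctrl
c=ctrl.read_camera('side')['pixels'][:,:,::-1]
cv2.imwrite('pics/s2.png',cv2.resize(c[100:280,200:400],None,fx=3,fy=3,interpolation=cv2.INTER_CUBIC))
"
```

```text
(no output)
```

View pics/s2.png

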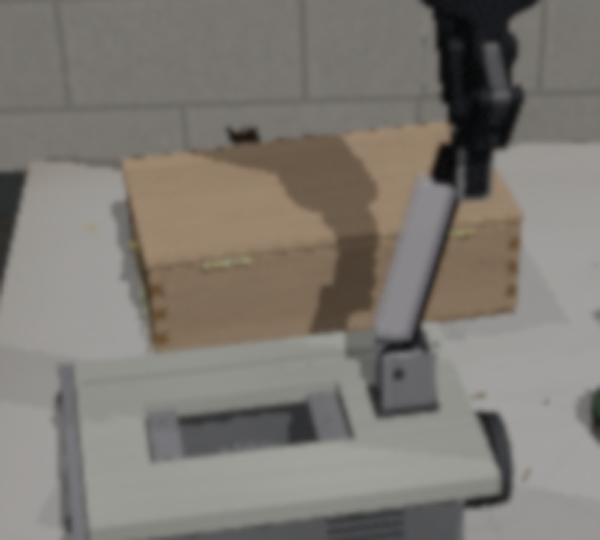

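The guard leans back past upright, from the fork at (405,390) to the tab at (455,165), and the throat is clear. I'll release, rise, and clear off.

In the tool's units: -0.07 m is -7, -0.05 m is -5.

Request:
tcp_steps(increments="0 0 0 0 0 0 0.5\n0 0 0 0 0 0 0.5\n0 0 0 0 0 0 0.5\n0 0 -5 0 0 0 0.5\n0 0 -7 0 0 0 0.5\n0 0 -7 0 0 0 0.5")

```text
time: 5.2
eef_pos: [0.6404, -0.0839, 0.327]
tcp_rot: [-0.063, 0.998, -0.001, 0.002]
contact_force: [0.0, -0.3, -0.5]
opening: 0.494
finger_force: 0.0
```

```bash
python3 - <<'E'
from h import *
goal([.5395,-.385,.1],.378)
from plant import ctrl
for n in("top","side"):
    cv2.imwrite(f"pics/{n}3.png",ctrl.read_camera(n)["pixels"][:,:,::-1])
E
```

```text
d [ 0.1393 -0.2854  0.227 ] r [-0.0028  0.0045 -0.2511] q [-0.29  0.16  1.55 -0.    1.42 -1.98]
```

Request:
tcp_steps(increments="13.9 -28.5 15 0 0 14.45 1\n13.9 -28.5 15 0 0 14.45 1\n13.9 -28.5 15 0 0 14.45 1\n13.9 -28.5 15 0 0 14.45 1\n13.9 -28.5 15 0 0 14.45 1\n13.9 -28.5 15 0 0 14.45 1\n13.9 -28.5 15 0 0 14.45 1\n13.9 -28.5 15 0 0 14.45 1\n13.9 -28.5 15 0 0 14.45 1\n13.9 -28.5 15 0 0 14.45 1")

```text
time: 6.55
eef_pos: [0.5367, -0.3829, 0.1713]
tcp_rot: [0.769, 0.639, -0.0, -0.002]
contact_force: [-0.9, 1.0, -0.4]
opening: 1.001
finger_force: 0.0
```

```bash
python3 -c "
from h import *
goal([.5395,-.385,.15],.378)"
```

```text
d [-0.0016  0.0032  0.0213] r [-4.8000e-03 -4.0000e-04  1.0094e+00] q [-0.77  0.31  1.67 -0.    1.18 -0.59]
```

In the tool's units: 0.021 m is 2.1, 0.0032 m is 0.32, 1.009 rad is 5.045.

Request:
tcp_steps(increments="-0.16 0.32 2.1 0 0 5.045 0.85\n-0.16 0.32 2.1 0 0 5.045 0.85\n-0.16 0.32 2.1 0 0 5.045 0.85\n-0.16 0.32 2.1 0 0 5.045 0.85\n-0.16 0.32 2.1 0 0 5.045 0.85\n-0.16 0.32 2.1 0 0 5.045 0.85\n-0.16 0.32 2.1 0 0 5.045 0.85")

```text
time: 7.42
eef_pos: [0.5397, -0.385, 0.1508]
tcp_rot: [0.981, 0.192, -0.001, -0.002]
contact_force: [-0.4, 0.1, -0.7]
opening: 0.848
finger_force: 0.0
```

```bash
python3 - <<'E'
from h import *
goal([.5395,-.385,.02],.378)
from plant import ctrl
a=cv2.cvtColor(ctrl.read_camera("top")["pixels"],cv2.COLOR_RGB2BGR);cv2.imwrite("pics/top4.png",a)
b=cv2.cvtColor(ctrl.read_camera("side")["pixels"],cv2.COLOR_RGB2BGR);cv2.imwrite("pics/side4.png",b)
A=cv2.resize(a[190:315,225:350],(590,590),interpolation=cv2.INTER_CUBIC)
cv2.imwrite("pics/top4c.png",A)
E
```

```text
d [0.     0.0004 0.1308] r [-0.0037  0.0017  0.0076] q [-0.77  0.33  1.67 -0.    1.14  0.41]
```

View pics/top4c.png

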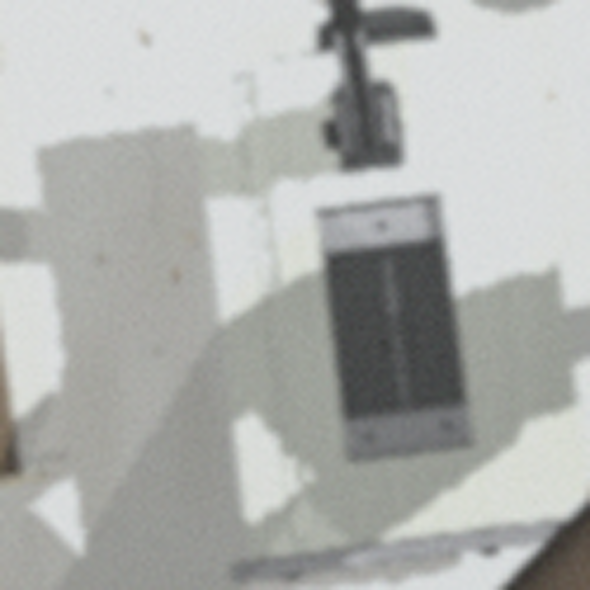

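Throat clear: threaded holes at (381,226), (370,437) and (449,426) in the crop. I'll refine these and also the plate holes.

```bash
python3 - <<'E'
from h import *
np.set_printoptions(precision=4,suppress=True)
def cen(g,u,v,sgn,r=2.2):
    g=g.astype(float)
    for _ in range(4):
        y,x=np.mgrid[round(v)-4:round(v)+5,round(u)-4:round(u)+5]; w=g[y,x]; d=np.hypot(x-u,y-v)
        bg=np.median(w[(d>2.2)&(d<4)]) ; ww=np.clip(sgn*(w-bg),0,None)*(d<r); u,v=(ww*x).sum()/ww.sum(),(ww*y).sum()/ww.sum()
    return u,v
def fit(model,pts):
    m=np.array(model);p=np.array(pts);mc,pc=m.mean(0),p.mean(0)
    a=np.angle(np.sum((m-mc)@[1,-1j]*((p-pc)@[1,1j])));c,s=np.cos(a),np.sin(a)
    Rm=np.array([[c,-s],[s,c]]);t=pc-Rm@mc;return t,a,np.linalg.norm(p-(m@Rm.T+t),axis=1)
M=np.array([[.055,0],[-.055,.021],[-.055,-.021]])
g=cv2.cvtColor(cv2.imread("pics/top4.png"),cv2.COLOR_BGR2GRAY);k=125/590
px=[cen(g,u*k+225-.4,v*k+190-.4,-1) for u,v in[(381,226),(370,437),(449,426)]]
print(np.array(px),"throat fit",fit(M,[onz("top",p,.092)[:2] for p in px]))
# corners of throat rim by mask on rim
g0=cv2.cvtColor(cv2.imread("pics/top0.png"),cv2.COLOR_BGR2GRAY)
ph=[cen(g0,*tc(u,v),1) for u,v in[(638,144),(668,287),(719,267)]]
print(np.array(ph),"plate fit top",fit(M,[onz("top",p,.008)[:2] for p in ph]))
gs=cv2.cvtColor(cv2.imread("pics/side0.png"),cv2.COLOR_BGR2GRAY)
t,a,_=fit(M,[onz("top",p,.008)[:2] for p in ph])
Rm=np.array([[np.cos(a),-np.sin(a)],[np.sin(a),np.cos(a)]])
q=[cen(gs,*proj("side",np.r_[Rm@m+t,.008]),1) for m in M]
print(np.array(q),"plate fit side",fit(M,[onz("side",p,.008)[:2] for p in q]),[tri(x,y) for x,y in zip(q,ph)])
g4=cv2.cvtColor(cv2.imread("pics/side4.png"),cv2.COLOR_BGR2GRAY)
t,a,_=fit(M,[onz("top",p,.092)[:2] for p in px]);Rm=np.array([[np.cos(a),-np.sin(a)],[np.sin(a),np.cos(a)]])
q=[cen(g4,*proj("side",np.r_[Rm@m+t,.092]),-1) for m in M]
print("threads side start",[proj("side",np.r_[Rm@m+t,.092]) for m in M],np.array(q),[tri(x,y) for x,y in zip(q,px)])
E
```

```text
[[305.3519 237.5062]
 [302.7159 282.2841]
 [319.3496 279.9756]] throat fit (array([ 0.4935, -0.1029]), np.float64(0.13627169706523048), array([0.0001, 0.0002, 0.0003]))
[[407.0063 225.6025]
 [415.4642 266.6674]
 [430.0679 260.8371]] plate fit top (array([ 0.5396, -0.385 ]), np.float64(0.3754509405287347), array([0.0001, 0.0001, 0.0002]))
[[340.5016 373.7597]
 [276.7308 386.4872]
 [285.7867 405.4935]] plate fit side (array([ 0.5396, -0.3874]), np.float64(0.3743723613812057), array([0.0006, 0.0004, 0.0003])) [(array([ 0.5908, -0.3654,  0.0054]), np.float64(0.0006791338434851933)), (array([ 0.4809, -0.3861,  0.0054]), np.float64(0.00013067720542284624)), (array([ 0.4963, -0.4251,  0.0058]), np.float64(0.00034287321459830326))]
threads side start [array([309.1165, 239.8811]), array([253.5945, 240.2795]), array([255.582 , 253.0333])] [[309.4957 240.8596]
 [253.3889 239.9444]
 [254.8824 251.2353]] [(array([ 0.5485, -0.0954,  0.0894]), np.float64(0.000491497976670933)), (array([ 0.436 , -0.0898,  0.0931]), np.float64(0.00025410587186986447)), (array([ 0.4414, -0.1311,  0.0965]), np.float64(0.0009991005584029662))]
```

In the tool's units: 0.142 m is 14.2, 0.12 m is 12, 0.005 rad is 0.025.

Request:
tcp_steps(increments="0 0.04 6.25 0 0 0.025 0.85\n0 0.04 12 0 0 0.025 0.85\n0 0.04 14.2 0 0 0.025 0.85\n0 0.04 14.2 0 0 0.025 0.85\n0 0.04 14.2 0 0 0.025 0.85")

```text
time: 8.15
eef_pos: [0.5426, -0.3879, 0.0142]
tcp_rot: [0.982, 0.189, 0.001, 0.002]
contact_force: [0.8, -0.9, 1.2]
opening: 0.847
finger_force: 0.0
```

Request:
tcp_steps(increments="0 0 0.3 0 0 0 0.85\n0 0 0.6 0 0 0 0.85\n0 0 0.6 0 0 0 0.85")

```text
time: 8.52
eef_pos: [0.5409, -0.3864, 0.0056]
tcp_rot: [0.982, 0.189, 0.0, 0.0]
contact_force: [1.0, 0.1, 0.4]
opening: 0.852
finger_force: 0.0
```

In the tool's units: 0.004 m is 0.4, 0.002 m is 0.2.

Request:
tcp_steps(increments="0 0 0.2 0 0 0 0.85\n0 0 0.4 0 0 0 0.85\n0 0 0.4 0 0 0 0.85")

```text
time: 8.9
eef_pos: [0.5407, -0.3862, 0.0009]
tcp_rot: [0.982, 0.189, -0.0, -0.0]
contact_force: [0.3, 0.6, 0.7]
opening: 0.85
finger_force: 0.0
```

Request:
tcp_steps(increments="0 0 0.1 0 0 0 0.85\n0 0 0.3 0 0 0 0.85\n0 0 0.3 0 0 0 0.85")

```text
time: 9.28
eef_pos: [0.5408, -0.3862, -0.002]
tcp_rot: [0.982, 0.189, -0.0, -0.0]
contact_force: [-0.4, -0.4, -0.5]
opening: 0.849
finger_force: 0.0
```

Request:
tcp_steps(increments="0 0 0.1 0 0 0 0.85\n0 0 0.2 0 0 0 0.85\n0 0 0.2 0 0 0 0.85")

```text
time: 9.65
eef_pos: [0.5408, -0.3863, -0.0038]
tcp_rot: [0.982, 0.189, -0.0, -0.0]
contact_force: [0.3, 0.7, -0.5]
opening: 0.85
finger_force: 0.0
```

In the tool's units: 0.001 m is 0.1, 0.002 m is 0.2.

Request:
tcp_steps(increments="0 0 0.1 0 0 0 0.85\n0 0 0.2 0 0 0 0.85\n0 0 0.2 0 0 0 0.78\n0 0 0.2 0 0 0 0.78")

```text
time: 10.15
eef_pos: [0.5408, -0.3862, -0.0058]
tcp_rot: [0.982, 0.189, -0.0, -0.0]
contact_force: [-0.6, 0.6, -0.3]
opening: 0.781
finger_force: 0.2
```

Request:
tcp_steps(increments="0 0 0.1 0 0 0 0.78\n0 0 0.2 0 0 0 0.78\n0 0 0.2 0 0 0 0.78")

```text
time: 10.52
eef_pos: [0.5409, -0.3863, -0.0067]
tcp_rot: [0.982, 0.189, -0.0, -0.0]
contact_force: [-1.8, 2.4, 5.1]
opening: 0.78
finger_force: 3.0
```

Request:
tcp_steps(increments="0 0 -0.3 0 0 0 0.78\n0 0 -0.3 0 0 0 0.6\n0 0 -0.3 0 0 0 0.6\n0 0 -0.3 0 0 0 0.6\n0 0 -0.3 0 0 0 0.6", squeeze=50)

```text
time: 11.15
eef_pos: [0.5415, -0.3869, -0.0037]
tcp_rot: [0.982, 0.189, 0.001, 0.001]
contact_force: [-0.4, -0.4, 4.9]
opening: 0.704
finger_force: 55.1
```

In the tool's units: -0.11 m is -11, -0.17 m is -17.

Request:
tcp_steps(increments="0 0 -2 0 0 0 0.6\n0 0 -6 0 0 0 0.6\n0 0 -11 0 0 0 0.6\n0 0 -17 0 0 0 0.6\n0 0 -17 0 0 0 0.6\n0 0 -17 0 0 0 0.6")

```text
time: 11.9
eef_pos: [0.5404, -0.3859, 0.1649]
tcp_rot: [0.982, 0.189, -0.0, -0.0]
contact_force: [-1.2, 0.2, -2.1]
opening: 0.703
finger_force: 54.6
```

```bash
python3 - <<'E'
from h import *
from plant import ctrl
goal([.495,-.105,.166],.1363+.0) 
c=ctrl.read_camera('side')['pixels'][:,:,::-1]
cv2.imwrite('pics/s5.png',cv2.resize(c[200:420,200:420],None,fx=2.7,fy=2.7))
E
```

```text
d [ 0.062  -0.2777 -0.0009] r [-0.0008  0.0006  0.2435] q [-0.77  0.32  1.66 -0.    1.16  0.42]
```

View pics/s5.png

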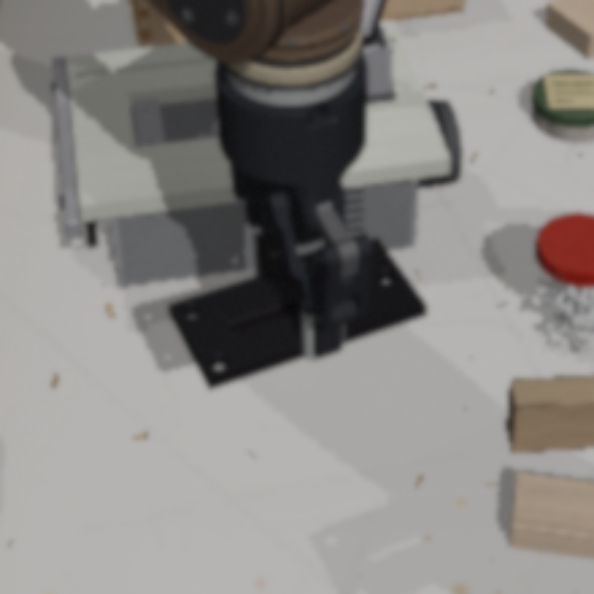

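Request:
tcp_steps(increments="6.2 -27.9 0 0 0 1.22 0.6\n6.2 -27.9 0 0 0 1.22 0.6\n6.2 -27.9 0 0 0 1.22 0.6\n6.2 -27.9 0 0 0 1.22 0.6\n6.2 -27.9 0 0 0 1.22 0.6\n6.2 -27.9 0 0 0 1.22 0.6\n6.2 -27.9 0 0 0 1.22 0.6\n6.2 -27.9 0 0 0 1.22 0.6")

```text
time: 12.95
eef_pos: [0.495, -0.1052, 0.1647]
tcp_rot: [0.998, 0.067, -0.001, -0.0]
contact_force: [0.7, 0.3, -1.7]
opening: 0.707
finger_force: 54.8
```

```bash
python3 - <<'E'
from h import *
goal([.4935,-.1029,.1063],.1363)
E
```

```text
d [-0.0011 -0.0025  0.0584] r [-0.0004  0.001  -0.0019] q [-0.41 -0.02  2.05 -0.    1.12  1.03]
```

In the tool's units: 0.058 m is 5.8, 0.055 m is 5.5.

Request:
tcp_steps(increments="-0.1 -0.25 2.5 0 0 0 0.6\n-0.1 -0.25 4.5 0 0 0 0.6\n-0.1 -0.25 5.5 0 0 0 0.6\n-0.1 -0.25 5.8 0 0 0 0.6\n-0.1 -0.25 5.8 0 0 0 0.6\n-0.1 -0.25 5.8 0 0 0 0.6")

```text
time: 13.7
eef_pos: [0.4944, -0.1023, 0.1082]
tcp_rot: [0.998, 0.068, 0.001, 0.0]
contact_force: [0.2, 0.2, -1.9]
opening: 0.704
finger_force: 54.8
```

```bash
python3 - <<'E'
from h import *
from plant import ctrl
goal([.4935,-.1029,.1063],.1363)
a=cv2.cvtColor(ctrl.read_camera("top")["pixels"],cv2.COLOR_RGB2BGR);cv2.imwrite("pics/top6.png",a)
b=cv2.cvtColor(ctrl.read_camera("side")["pixels"],cv2.COLOR_RGB2BGR);cv2.imwrite("pics/side6.png",b)
A=cv2.resize(a[210:310,270:350],None,fx=5,fy=5,interpolation=cv2.INTER_CUBIC)
B=cv2.resize(b[200:300,230:350],None,fx=5,fy=5,interpolation=cv2.INTER_CUBIC)[:,:400*2]
im=np.zeros((500,800,3),np.uint8); im[:,:400]=A; 
im2=cv2.resize(b[205:280,230:310],(400,375),interpolation=cv2.INTER_CUBIC); im[:375,400:]=im2
cv2.imwrite("pics/c6.png",im)
E
```

```text
d [-0.001   0.0005  0.0019] r [ 0.0009 -0.0015 -0.0006] q [-0.41  0.05  2.09 -0.    1.    1.03]
```

View pics/c6.png

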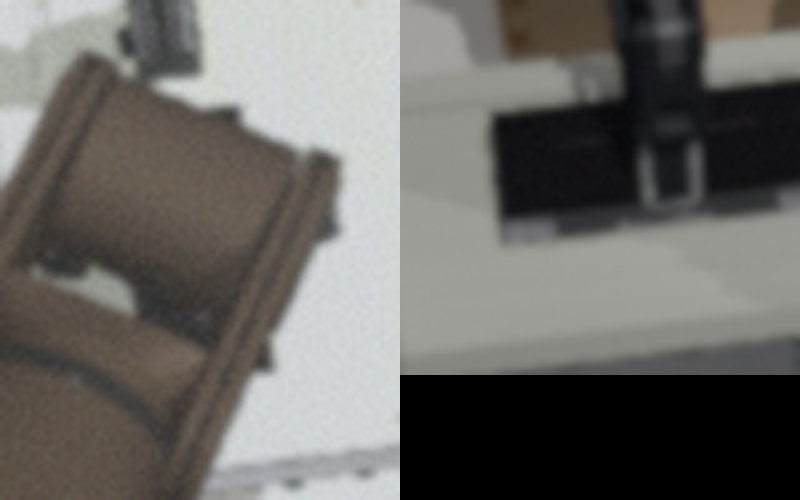

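Top (left half): the arm hides most of the plate; only its right corners at (240,108) and (270,370) show. Side (right half): plate over the throat, front corners at (495,118) and (500,215). I'll compare its edges with where they ought to be.

```bash
cat > chk.py <<'E'
from h import *
import sys
from scipy.ndimage import map_coordinates, gaussian_filter1d
a=.1363;u=np.array([np.cos(a),np.sin(a)]);v=np.array([-u[1],u[0]]);c=np.array([.4935,-.1029])
def X(x,y,z): return np.r_[c+u*x+v*y,z]
Z=.110
def edge(n,g,p,q,normal,s0,s1,L=.010):
    """offset (mm) along 'normal' (plate axes) of the strongest edge from the expected line p-q"""
    o=[]; N=np.array(normal)
    t=np.linspace(-L,L,81)
    for s in np.linspace(s0,s1,25):
        P=np.array(p)+(np.array(q)-np.array(p))*s
        uv=np.array([proj(n,X(*(P+N*k))) for k in t])
        w=gaussian_filter1d(map_coordinates(g.astype(float),[uv[:,1],uv[:,0]],order=1),8)
        d=np.gradient(w); i=np.argmax(d); o.append((t[i]*1000,d[i]))
    o=np.array(o); return np.round(np.median(o[:,0]),2),np.round(np.percentile(o[:,0],[20,80]),1),round(np.median(o[:,1]),2)
k=sys.argv[1]
gs=cv2.imread(f"pics/side{k}.png",0);gt=cv2.imread(f"pics/top{k}.png",0)
h=.008
C=lambda x,y,z:[x*.065,y*.031,Z+z]
print("side front top",edge("side",gs,C(-1,-1,h),C(-1,1,h),[-1,0,0],.1,.9))
print("side rear top",edge("side",gs,C(1,-1,h),C(1,1,h),[1,0,0],.1,.9))
for nm,s in(("F",(.03,.25)),("R",(.68,.95))):
    print("side right bottom",nm,edge("side",gs,C(-1,-1,0),C(1,-1,0),[0,-1,0],*s),"left top",edge("side",gs,C(-1,1,h),C(1,1,h),[0,1,0],*s))
print("top right F",edge("top",gt,C(-1,-1,h),C(1,-1,h),[0,-1,0],.01,.08),"R",edge("top",gt,C(-1,-1,h),C(1,-1,h),[0,-1,0],.85,.98))
print("top rear",edge("top",gt,C(1,-1,h),C(1,1,h),[1,0,0],.03,.15))
E
python3 chk.py 6; python3 - <<'E'
import sys; sys.argv=["",'6']
from chk import *
def draw(n,im,x0,y0,x1,y1,s):
    A=cv2.resize(im[y0:y1,x0:x1],None,fx=s,fy=s,interpolation=cv2.INTER_CUBIC)
    for z,col in((h,(0,255,255)),(0,(0,255,0))):
        P=np.array([(proj(n,X(*C(i,j,z)))+.5-[x0,y0])*s for i,j in((-1,-1),(1,-1),(1,1),(-1,1))]); cv2.polylines(A,[np.int32(P*16)],True,col,1,cv2.LINE_AA,4)
    return A
A=draw("side",cv2.imread("pics/side6.png"),235,205,335,265,6); B=draw("top",cv2.imread("pics/top6.png"),270,220,350,300,3)
im=np.zeros((600,600,3),np.uint8);im[:360,:600]=A;im[360:600,:240]=B;cv2.imwrite("pics/o6.png",im)
E
```

```text
side front top (np.float64(0.25), array([0. , 0.8]), np.float64(4.06))
side rear top (np.float64(-0.5), array([-0.5, -0.5]), np.float64(4.31))
side right bottom F (np.float64(-2.5), array([-3.5, -1.5]), np.float64(1.59)) left top (np.float64(0.25), array([0. , 0.5]), np.float64(2.77))
side right bottom R (np.float64(-2.75), array([-3.3, -1.7]), np.float64(1.26)) left top (np.float64(-0.25), array([-0.5,  0. ]), np.float64(2.82))
top right F (np.float64(0.75), array([0.8, 1. ]), np.float64(4.33)) R (np.float64(2.5), array([1.2, 6.8]), np.float64(3.3))
top rear (np.float64(0.0), array([0. , 0.3]), np.float64(4.57))
side front top (np.float64(0.25), array([0. , 0.8]), np.float64(4.06))
side rear top (np.float64(-0.5), array([-0.5, -0.5]), np.float64(4.31))
side right bottom F (np.float64(-2.5), array([-3.5, -1.5]), np.float64(1.59)) left top (np.float64(0.25), array([0. , 0.5]), np.float64(2.77))
side right bottom R (np.float64(-2.75), array([-3.3, -1.7]), np.float64(1.26)) left top (np.float64(-0.25), array([-0.5,  0. ]), np.float64(2.82))
top right F (np.float64(0.75), array([0.8, 1. ]), np.float64(4.33)) R (np.float64(2.5), array([1.2, 6.8]), np.float64(3.3))
top rear (np.float64(0.0), array([0. , 0.3]), np.float64(4.57))
```

View pics/o6.png

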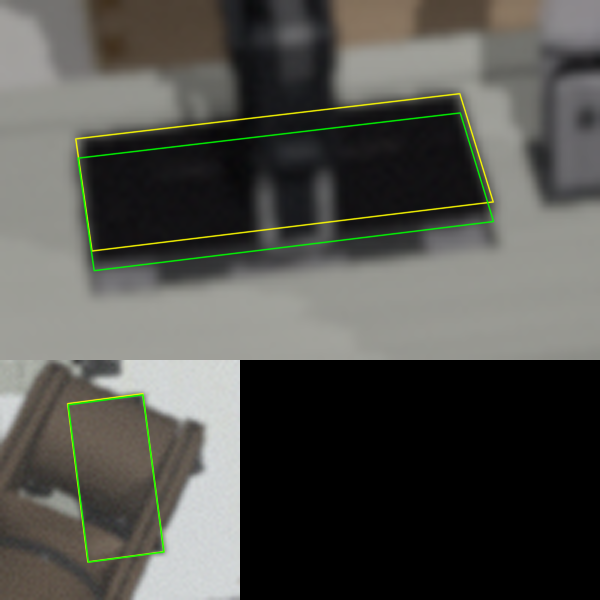

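Overlay: the plate's outline falls on the expected one within about 0.5 mm at the front, rear and left edges, with the right edge about 0.7 mm to the right. I'll let it settle, re-read and trim.

Request:
tcp_steps(increments="0 0 0 0 0 0 0.6\n0 0 0 0 0 0 0.6\n0 0 0 0 0 0 0.6\n0 0 0 0 0 0 0.6")

```text
time: 14.3
eef_pos: [0.4937, -0.1019, 0.1073]
tcp_rot: [0.998, 0.068, -0.0, 0.0]
contact_force: [0.1, 0.0, -2.2]
opening: 0.704
finger_force: 54.8
```

```bash
python3 - <<'E'
from h import *
from plant import ctrl
goal([.4935,-.1029,.1063],.1363)
for n in("top","side"): cv2.imwrite(f"pics/{n}7.png",ctrl.read_camera(n)["pixels"][:,:,::-1])
goal([.4935,-.1029,.1063],.1363)
E
python3 chk.py 7
```

```text
d [-0.0004  0.001   0.001 ] r [ 0.      0.     -0.0005] q [-0.41  0.05  2.09 -0.    1.    1.03]
d [-0.0004  0.001   0.001 ] r [-0.      0.     -0.0005] q [-0.41  0.05  2.09  0.    1.    1.03]
side front top (np.float64(0.5), array([0.3, 0.8]), np.float64(4.18))
side rear top (np.float64(-1.25), array([-1.2, -1.2]), np.float64(4.3))
side right bottom F (np.float64(-1.75), array([-2.5, -1.2]), np.float64(1.69)) left top (np.float64(-0.5), array([-0.8, -0.3]), np.float64(2.8))
side right bottom R (np.float64(-1.0), array([-2.3, -0.5]), np.float64(1.41)) left top (np.float64(-1.0), array([-1.2, -0.8]), np.float64(2.92))
top right F (np.float64(0.75), array([0.5, 0.8]), np.float64(4.32)) R (np.float64(1.75), array([1. , 6.6]), np.float64(3.49))
top rear (np.float64(-0.25), array([-0.5, -0.3]), np.float64(4.39))
```

```bash
python3 - <<'E'
import sys,io,contextlib
sys.argv=["",'7']
with contextlib.redirect_stdout(io.StringIO()):
    import chk
from chk import edge
def setp(cc,a):
    chk.c=np.array(cc);chk.u=np.array([np.cos(a),np.sin(a)]);chk.v=np.array([-chk.u[1],chk.u[0]])
import numpy as np,cv2
def rect(n,g,hx,hy,z,tag,s=(.15,.85)):
    C=lambda i,j:[i*hx,j*hy,z]
    print(tag,*["%s %.2f"%(k,edge(n,g,C(*p),C(*q),N,*s,L=.006)[0]) for k,p,q,N in(("F",(-1,-1),(-1,1),[-1,0,0]),("R",(1,-1),(1,1),[1,0,0]),("right",(-1,-1),(1,-1),[0,-1,0]),("left",(-1,1),(1,1),[0,1,0]))])
t0=cv2.imread("pics/top0.png",0);s0=cv2.imread("pics/side0.png",0);t4=cv2.imread("pics/top4.png",0);s4=cv2.imread("pics/side4.png",0)
setp([.5396,-.385],.3754)
rect("top",t0,.065,.031,.008,"bench plate top"); 
setp([.5396,-.3874],.3744); rect("side",s0,.065,.031,.008,"bench plate side")
setp([.4935,-.1029],.1363)
rect("top",t4,.067,.033,.1,"rim top"); rect("side",s4,.067,.033,.1,"rim side",(.05,.3)); rect("side",s4,.067,.033,.1,"rim side",(.4,.95))
E
```

```text
bench plate top F -0.45 R -0.45 right -0.15 left 0.15
bench plate side F -0.45 R -0.30 right 1.05 left 2.10
rim top F 0.45 R 1.05 right -0.75 left -0.45
rim side F 0.00 R -0.45 right -1.35 left 0.45
rim side F 0.00 R -1.95 right 2.25 left -0.45
```

Careful with the scale: shifts go in cm and turns go in units of 0.2 rad. That gives: -0.0008 m is -0.08, 0.0004 m is 0.04.

Request:
tcp_steps(increments="0.04 -0.08 0 0 0 0 0.6\n0.04 -0.08 0 0 0 0 0.6\n0.04 -0.08 0 0 0 0 0.6\n0.04 -0.08 0 0 0 0 0.6")

```text
time: 14.9
eef_pos: [0.494, -0.101, 0.1073]
tcp_rot: [0.998, 0.068, -0.0, -0.0]
contact_force: [0.6, -0.0, -1.9]
opening: 0.704
finger_force: 54.8
```

```bash
python3 - <<'E'
from h import *
from plant import ctrl
for n in("top","side"): cv2.imwrite(f"pics/{n}8.png",ctrl.read_camera(n)["pixels"][:,:,::-1])
E
python3 chk.py 8
```

```text
side front top (np.float64(0.25), array([0. , 0.8]), np.float64(4.06))
side rear top (np.float64(-0.75), array([-1. , -0.8]), np.float64(4.32))
side right bottom F (np.float64(-2.25), array([-3.3, -1.5]), np.float64(1.7)) left top (np.float64(0.25), array([0. , 0.5]), np.float64(2.75))
side right bottom R (np.float64(-2.0), array([-3.3, -1.2]), np.float64(1.23)) left top (np.float64(-0.25), array([-0.3, -0.2]), np.float64(2.79))
top right F (np.float64(0.5), array([0.5, 0.5]), np.float64(4.32)) R (np.float64(1.5), array([0.5, 6.6]), np.float64(3.55))
top rear (np.float64(0.0), array([-0.3,  0. ]), np.float64(4.43))
```

```bash
python3 -c "
from plant import ctrl
print(ctrl.sign_off())"
```

```text
the job is handed in; nothing more can be done
None
```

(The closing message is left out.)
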